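# Raise and lock the stowed lead mast

## Task

One of the two telescopic lead masts on the ECG cart is still stowed low. Turn its T-bar counter-clockwise (seen from above) to unlock it, pull it up to the raised position, and turn it back clockwise as far as it goes so that it locks there. Then let go, and leave the mast that is already raised as it is.

Things in the scene. Friction and masses are not known exactly. Their poses are not given: they have to be found in the camera images.
- mast_bar (a point): Centre of the stowed mast's grey T-bar (level, 110 long, 14 wide, 22 mm high; 16 mm pegs on top 47 mm either side), on the mast's upright axis half-way up the bar: 185 mm above the table stowed, 265 fully out. x runs along the bar, z up; turns and rises with it. 18 mm rod below it enters a 40 mm collar topping at 140 mm on a fixed white 32 mm tube with 90 mm foot. The lower of two masts.
- mast_slide (a joint): How far the stowed mast is pulled out (m, upward): 0 to 0.004 at the start, 0.080 at the upper stop. About 6 N of friction holds it where it is left (moving part 0.15 to 0.3 kg). A side lug runs in a slot with a notch at each end; the upper notch takes it from 0.064 to 0.080 (aim for 0.072); between 0.008 and 0.061 the bar cannot be turned back.
- mast_twist (a joint): Turn of the stowed mast's bar about its upright axis (rad, counter-clockwise seen from above): 0 (stop) is locked, 1.05 (stop) fully unlocked. It slides freely above about 0.7 and is held against sliding below about 0.6. Starts at 0 to 0.1. Light friction (0.08 N m); it stays where it is left.
- tall_end (a point): A point in the T-bar of the other mast, of the same make, already raised and locked: 47 mm from that bar's centre towards one end, half-way up the bar, 250 to 265 mm above the table. The masts stand side by side, axes at least 200 mm apart; which is left and which right varies. Leave this one alone.
Not all that is in view belongs to the job. What is shaped like the part that bears mast_bar but blue is not meant.

How it is judged:
By the outcome, as a careful person would: the job done as asked, in the order asked, and still so for the second after the job is handed in, with the robot touching nothing.
It also fails if it takes over 40 s, if anything falls off the work surface, if the arm or the gripper's body presses on something with over 40 N, if the wrist force passes 120 N, or if a joint passes its speed limit or range.

## Robot

A 6-joint arm with a two-finger parallel gripper is mounted at the origin on the work surface. World frame = base frame: x ahead of the robot, y to its left, z up, the work surface at z = 0. Lengths are in m, angles in rad, forces in N, time in s.
With the tool pointing down it reaches from about 0.375 to 0.825 m from the base axis. Payload 5.5 kg.
Tool frame: the origin (TCP) lies between the finger pads; the fingertips stand 11 mm ahead of it and the grasp point (between the pads) lies 8 mm behind it; z points along the fingers, y is the direction in which the jaws open and shut (so a half turn about z gives the same grasp; the last joint's range is limited). The gripper opens to 85 mm and grips with 20 to 120 N. Pads are 22 mm wide; open, the fingers measure 114 mm over their backs; the gripper's body (76 mm by 85 mm) begins 54 mm behind the grasp point. The pads swing forward as they close: fully open they stand 13 mm farther back than shut.
Start: joints at [1.114, 0.314, -0.047, 1.21, 0, 1.571], TCP at [0.265, 0.538, 0.204] pointing down, gripper open.
Joint ranges: [-2.67, 2.67], [-0.69, 1.73], [-1.03, 1.25], [-2.08, 2.16], [-1.42, 1.45], [-3.14, 3.14]. Speed limits (rad/s): [2.39, 2.39, 3.01, 3.14, 3.14, 3.14].

## Interface

Orientations are given as a unit quaternion [w, x, y, z].
In Python, from bench import status, camera, calibration, env, silhouettes, landmark_of gives the robot as it stands.
- The arm moves only by the tool play_rows, never from a script. Its argument "moves" is text: rows parted by semicolons, each of 7 numbers parted by spaces: the opening, from -1 (shut) to 1 (fully open), so that 0 is half open, then the shift along the tool's x, y, z in cm, then the turn, a rotation vector about the tool's x, y, z in degrees. A call has 1 to 8 rows; each row shifts and turns the pose as measured when the row begins, along the tool's axes as they then stand; what a row does not reach is not made up. A row lasts 1/12 s, in which the tool goes at most 41.7 mm and 7.16 degrees, less where a joint would pass 70% of its speed; a pose out of reach is approached as far as the arm can. A call with a gripper value outside its range is refused whole. The fingers move at their own pace and stop on an object; "squeeze" is the grip in N (left out, the last holds). Time passes only in rows, so rows that do not move let the fingers close. It gives the time, the measured TCP pose, the force and the opening at its end, in the units of the state.
- status.sense(): the state, without advancing time (a new reading comes with each control period).
- camera(name): name is "scene" or "top"; returns (picture, depth): 420x560x3 uint8, red, green, blue; 420x560 float32, m along the optical axis (not along the pixel's ray), 0 where there is no reading.
- calibration(name): a dict with "K" (3x3 intrinsics, pixels), "pose" (4x4, takes a point from camera to world coordinates). Camera axes: x right, y up, looking along -z (the intrinsics and any distortion apply to the point x, -y, -z); pixel columns grow to the right and rows downward; lengths in m; the calibration is good to about 2 mm. A picture is of the moment at which its call begins. calibration takes no time and is no camera call.
- env.finish_job(): hands the job in, once; it reports no verdict.
Trained networks look in the newest picture that a camera, given by its name, has taken for a name from the list of things; names that differ only in an ending like _2 or _b are one class to them, and where a whole thing is asked for, a point or a joint stands for the part that bears it (a point fixed in the world has none). Each returns a list of dicts, best first, with "score" (0 to 1); they miss things now and then, are a little off and sometimes report something else, mostly with a low value. They report only what shows in the picture. A call takes as long as a camera call. They do not tell look-alikes from the thing itself.
- silhouettes(query, camera): "pixels" (420x560 bool, what is visible of it) and "centre" ([column, row] in pixels, amid what is visible of it).
- landmark_of(query, camera): "centre" ([column, row] in pixels: a listed point, or the origin of a listed thing).
The state is a dict: "clock": time; "q": joint angles; "qvel": joint speeds; "tau": joint torques, N m; "tool_pos": TCP position; "orientation": TCP orientation; "ft_force": force on the tool from outside, world axes, zero at the start; "torque": the same for the moment, N m; "grip_width": opening from 0.0 (shut) to 1.0 (fully open).
Only numpy, scipy, OpenCV 4.12 (cv2) and the standard library are available. Lean on these libraries where they do the work, as an engineer would, in place of code of your own. Each camera call takes 0.05 s, during which the arm holds its last target. There are 200 camera calls.

## Working session

There is one attempt and no reset: what is moved stays moved. The work goes in short steps, Python scripts to look and compute and a tool call to move; the robot and the scene stay as the last step left them, time stands still between calls to the robot, and variables do not carry over. Pictures are saved under pics/ and viewed, about 8 in all and at most 12, crops included, and the job is handed in when it is done.

Besides the shell and the picture viewer there is one more tool, called as a command line: name --argument value ..., lists and objects as JSON in quotes. play_rows: Moves the arm, as the interface text tells. Its arguments: {"type":"object","properties":{"moves":{"type":"string"},"squeeze":{"type":"number"}},"required":["moves"]}

```bash
mkdir -p pics; cat > h.py <<'E'
import numpy as np, cv2
from bench import status, camera, calibration, env, silhouettes, landmark_of
def world(cam,depth):
    c=calibration(cam);K=c["K"];P=np.array(c["pose"])
    v,u=np.mgrid[0:420,0:560]
    d=depth
    p=np.stack([(u-K[0][2])/K[0][0]*d,-(v-K[1][2])/K[1][1]*d,-d],-1)
    return p@P[:3,:3].T+P[:3,3]
def save(n,im,s=1):
    cv2.imwrite("pics/"+n,cv2.resize(im[:,:,::-1],None,fx=s,fy=s))
E
python3 - <<'E'
from h import *
ims=[]
for c in("scene","top"):
    im,d=camera(c);W=world(c,d);print(c,calibration(c).keys());ims.append(im)
    for q in("mast_bar","tall_end"):
        for r in landmark_of(q,c):
            u,v=np.round(r["centre"]).astype(int);print(q,r["score"],u,v,W[v,u] if 0<=v<420 and 0<=u<560 else 0)
        for r in silhouettes(q,c):
            m=r["pixels"]&(d>0);w=W[m];t=w[w[:,2]>np.percentile(w[:,2],90)-.03]
            print(" sil",q,r["score"],r["centre"],m.sum(),w.max(0),w.min(0))
save("a.png",ims[0],1.4);save("b.png",ims[1],1.4);print(status.sense())
E
```

```text
scene dict_keys(['K', 'pose'])
mast_bar 0.58 139 186 [ 0.62918369 -0.20575932  0.19915148]
mast_bar 0.55 136 261 [ 0.77014151 -0.19463967  0.19306393]
 sil mast_bar 0.67 [138.9, 268.4] 1552 [ 0.81805614 -0.18297196  0.21349301] [ 0.50625737 -0.29712292 -0.00255734]
 sil mast_bar 0.62 [139.7, 191.5] 863 [ 0.67051576 -0.20098418  0.2172665 ] [ 0.28520629 -0.29665583 -0.00232005]
tall_end 0.93 391 104 [0.56387897 0.1905019  0.26624737]
 sil tall_end 0.71 [369.8, 100.9] 1442 [0.57099748 0.40040958 0.28874497] [-0.07409567  0.14900099 -0.00277299]
top dict_keys(['K', 'pose'])
mast_bar 0.96 407 128 [ 0.7622045  -0.20376949  0.19635328]
mast_bar 0.9 416 219 [ 0.60799258 -0.20884469  0.19940423]
 sil mast_bar 0.66 [406.4, 132.4] 670 [ 0.8881711  -0.18530743  0.21540104] [ 0.70691016 -0.27425246  0.00175025]
 sil mast_bar 0.56 [417.1, 220.9] 792 [ 0.66604483 -0.20317773  0.21907849] [ 0.55823603 -0.27906162 -0.00205476]
tall_end 0.91 156 250 [0.55845208 0.19031506 0.27061773]
 sil tall_end 0.87 [172.6, 280.0] 1003 [0.5869015  0.29192851 0.29039107] [ 0.46838028  0.14727291 -0.00170546]
{'clock': 0.5, 'q': array([ 1.11398135e+00,  3.13502348e-01, -4.71120535e-02,  1.21023195e+00,
        8.72435908e-06,  1.57078692e+00]), 'qvel': array([ 1.41311392e-03, -3.19021937e-03,  6.69636542e-05,  8.44819933e-04,
        2.15651340e-03,  3.58757385e-04]), 'tau': array([ 1.05559080e-03, -5.38963223e+01,  3.39753199e+01,  3.32634714e-03,
        5.62872560e-05,  2.97752010e-07]), 'tool_pos': array([0.26464034, 0.53845411, 0.20449279]), 'orientation': array([-9.91202156e-06,  2.26422077e-01,  9.74029282e-01, -2.33730935e-05]), 'ft_force': array([0.23975618, 0.67490915, 0.26316996]), 'torque': array([0.05187758, 0.02527346, 0.01166237]), 'grip_width': 1.0009452479619934}
```

View pics/a.png

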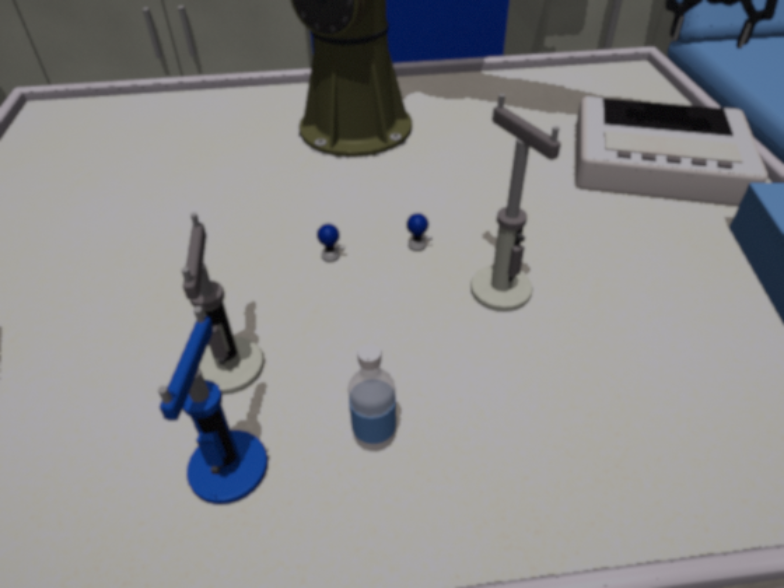

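View pics/b.png

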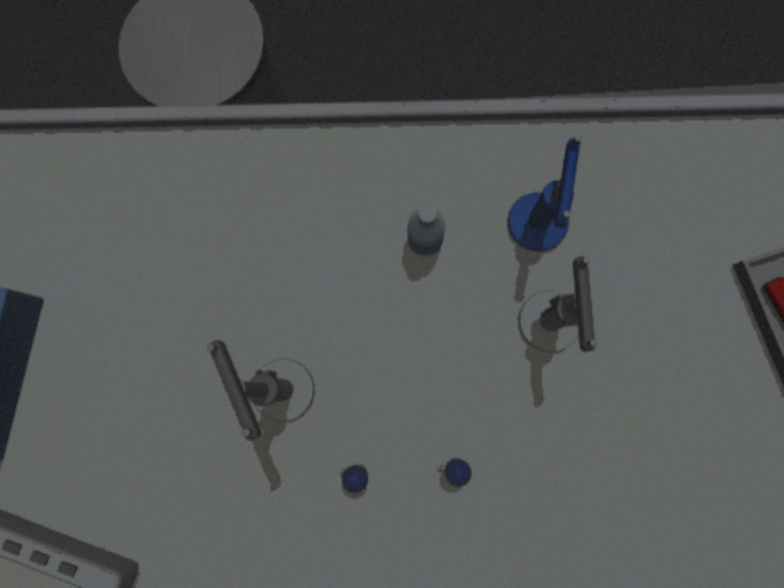

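The arm's candidates in the scene image are the grey low mast at px (139,186), which is the stowed lower grey one and so the target, and the blue one at (136,261), a look-alike that I'll leave. The tall grey mast at (391,104) is already raised. I'll confirm with one crop and measure the bar.

```bash
cat > bar.py <<'E'
from h import *
def bar(cam,z0,z1,c=(.61,-.21),rad=.085,im=None):
    im,d=camera(cam);W=world(cam,d)
    f=im.astype(int)
    m=(d>0)&(W[...,2]>z0)&(W[...,2]<z1)&(np.hypot(W[...,0]-c[0],W[...,1]-c[1])<rad)&(f[...,2]-f[...,0]<40)
    w=W[m];r=cv2.minAreaRect((w[:,:2]*1000).astype(np.float32))
    e=np.linalg.svd(w[:,:2]-w[:,:2].mean(0),full_matrices=False)[2][0]
    print(cam,m.sum(),"rect",r,"mean",w.mean(0),"ang",np.degrees(np.arctan2(e[1],e[0]))%180,"z",np.percentile(w[:,2],[10,50,90]))
    return im
E
python3 - <<'E'
from bar import *
a=bar("scene",.178,.208);b=bar("top",.185,.208)
A=cv2.resize(a[140:310,80:220],None,fx=3,fy=3);B=cv2.resize(b[80:260,340:460],None,fx=3,fy=3)
h=min(len(A),len(B));save("c.png",np.hstack([A[:h],B[:h]]))
E
```

```text
scene 632 rect ((615.5291748046875, -209.2918701171875), (108.67740631103516, 15.223257064819336), 1.3368809223175049) mean [ 0.62327758 -0.20702382  0.19545047] ang 1.1563717685587551 z [0.18466876 0.19828381 0.20045833]
top 661 rect ((612.1475830078125, -211.81594848632812), (108.05690002441406, 15.063214302062988), 1.1963611841201782) mean [ 0.61116598 -0.2100104   0.1984623 ] ang 1.5212696533227188 z [0.19144251 0.19963235 0.20203167]
```

View pics/c.png

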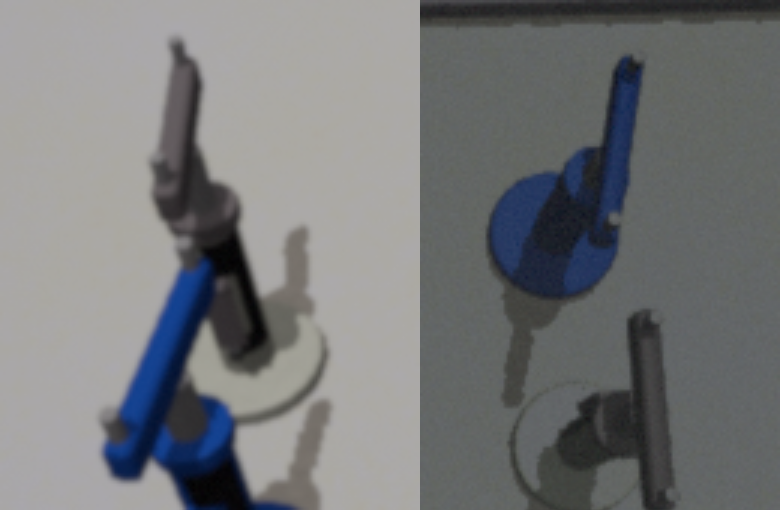

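The crop shows the grey bar as the stowed mast, with its foot white and its bar running along +x. The blue mast behind it is the look-alike. I'll raise the tool first and turn it 27.5° CCW.

play_rows --moves "1 0 0 -4 0 0 -6.9;1 0 0 -4 0 0 -6.9;1 0 0 -4 0 0 -6.9;1 0 0 -4 0 0 -6.9;1 0 0 0 0 0 0" --squeeze 60

```text
clock: 1.02
tool_pos: [0.2625, 0.5342, 0.3657]
orientation: [-0.003, -0.023, 1.0, -0.005]
ft_force: [-0.4, 0.1, 0.5]
grip_width: 0.996
```

```bash
cat > to.py <<'E'
import sys
from h import *
from scipy.spatial.transform import Rotation as R
s=status.sense();w,x,y,z=s["orientation"];r=R.from_quat([x,y,z,w])
t=np.array(list(map(float,sys.argv[1:4])));ya=float(sys.argv[4])
M=r.as_matrix();a=np.degrees(np.arctan2(M[1,1],M[0,1]))
ya=np.radians(ya);yv=np.array([np.cos(ya),np.sin(ya),0]);zv=np.array([0,0,-1.]);G=np.c_[np.cross(yv,zv),yv,zv]
print("t",s["clock"],"pos",s["tool_pos"].round(4),"yang",a.round(2),"z",M[:,2].round(3),"F",s["ft_force"].round(1),"q",s["q"].round(2),"grip",s["grip_width"])
print("shift cm",(r.inv().apply(t-s["tool_pos"])*100).round(2),"rot deg",np.degrees(R.from_matrix(M.T@G).as_rotvec()).round(2))
E
python3 to.py .613 -.21 .36 91.3
```

```text
t 1.0167 pos [0.2625 0.5342 0.3657] yang 92.64 z [-0.005 -0.011 -1.   ] F [-0.4  0.1  0.5] q [1.11 0.31 0.31 1.58 0.   1.07] grip 0.9957714235340321
shift cm [-31.58 -75.95   1.2 ] rot deg [-0.62 -0.33  1.34]
```

play_rows --moves "1 -1.55 -3.75 0 0 0 0;1 -1.55 -3.75 0 0 0 0;1 -1.55 -3.75 0 0 0 0;1 -1.55 -3.75 0 0 0 0;1 -1.55 -3.75 0 0 0 0;1 -1.55 -3.75 0 0 0 0;1 -1.55 -3.75 0 0 0 0;1 -1.55 -3.75 0 0 0 0"

```text
clock: 1.68
tool_pos: [0.4034, 0.2405, 0.3689]
orientation: [-0.0, -0.03, 1.0, -0.001]
ft_force: [1.4, 0.9, 0.4]
grip_width: 0.999
```

play_rows --moves "1 -1.55 -3.75 0 0 0 0;1 -1.55 -3.75 0 0 0 0;1 -1.55 -3.75 0 0 0 0;1 -1.55 -3.75 0 0 0 0;1 -1.55 -3.75 0 0 0 0;1 -1.55 -3.75 0 0 0 0;1 -1.55 -3.75 0 0 0 0;1 -1.55 -3.75 0 0 0 0"

```text
clock: 2.35
tool_pos: [0.5458, -0.0612, 0.3722]
orientation: [0.003, -0.029, 1.0, -0.0]
ft_force: [1.0, 0.6, 1.3]
grip_width: 1.003
```

```bash
python3 to.py .613 -.21 .30 91.3
```

```text
t 2.35 pos [ 0.5458 -0.0612  0.3722] yang 93.37 z [ 0.007 -0.    -1.   ] F [1.  0.6 1.3] q [-0.11  0.2   0.18  1.55  0.   -0.17] grip 1.0025061373765891
shift cm [ -5.78 -15.24   7.27] rot deg [-0.04  0.4   2.07]
```

play_rows --moves "1 -1.4 -3.7 1 0 0 1;1 -1.4 -3.7 1 0 0 1;1 -1.4 -3.7 1.5 0 0 0;1 -1.4 -3.6 1.5 0 0 0;1 0 0 1.5 0 0 0;1 0 0 0 0 0 0"

```text
clock: 2.85
tool_pos: [0.6095, -0.2165, 0.3062]
orientation: [0.005, -0.006, 1.0, -0.001]
ft_force: [0.4, 0.6, 0.2]
grip_width: 0.998
```

```bash
python3 - <<'E'
from bar import *
bar("scene",.178,.208);im=bar("top",.185,.208)
save("d.png",im[120:310,330:500],3)
E
python3 to.py .613 -.21 .179 91.3
```

```text
scene 630 rect ((615.953857421875, -209.11000061035156), (107.97032928466797, 15.402742385864258), 1.303094506263733) mean [ 0.62347396 -0.20701692  0.1954076 ] ang 1.1631804767592668 z [0.18509671 0.19806843 0.20049393]
top 403 rect ((612.0554809570312, -212.03880310058594), (107.97566986083984, 14.724891662597656), 1.255798101425171) mean [ 0.59195328 -0.21033864  0.19827044] ang 2.141289761825476 z [0.19138523 0.19965751 0.20186753]
t 2.95 pos [ 0.6099 -0.2155  0.3092] yang 90.76 z [ 0.013 -0.004 -1.   ] F [-0.1 -0.1 -0.7] q [-0.34  0.38  0.28  1.46  0.   -0.35] grip 1.0056219738948495
shift cm [-0.15  0.59 13.02] rot deg [-0.24  0.75 -0.54]
```

View pics/d.png

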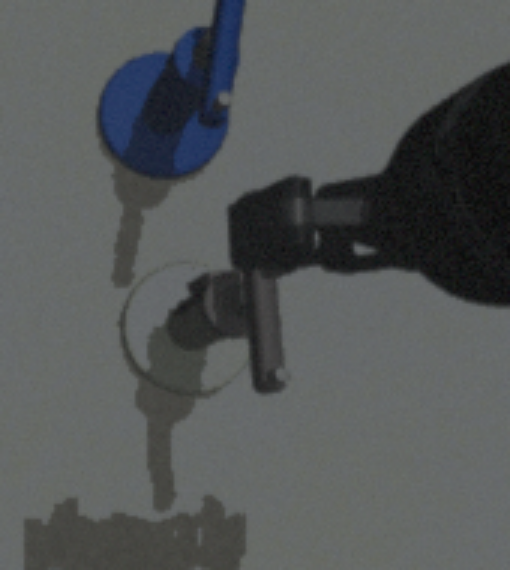

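The gripper (dark, around px (260,225) in the crop) is above the bar, and only parallax shifts it. The bar at (265,330) is unmoved, so I'll descend.

play_rows --moves "1 0 0.3 3 0 0.7 -0.5;1 0 0.2 3 0 0 0;1 0 0 3 0 0 0;1 0 0 2 0 0 0;1 0 0 0 0 0 0"

```text
clock: 3.37
tool_pos: [0.6147, -0.2062, 0.2073]
orientation: [0.008, -0.014, 1.0, -0.004]
ft_force: [-1.0, 0.6, -0.6]
grip_width: 1.006
```

```bash
python3 to.py .613 -.21 .179 91.3
```

```text
t 3.3667 pos [ 0.6147 -0.2062  0.2073] yang 91.65 z [ 0.016 -0.008 -1.   ] F [-1.   0.6 -0.6] q [-0.32  0.39  0.06  1.23 -0.   -0.35] grip 1.0055389171276283
shift cm [ 0.22 -0.35  2.83] rot deg [-0.48  0.91  0.35]
```

play_rows --moves "1 0.1 -0.3 1.5 -0.4 0.9 0;1 0.1 0 1.3 0 0 0;1 0 0 0 0 0 0"

```text
clock: 3.62
tool_pos: [0.6151, -0.2074, 0.184]
orientation: [0.002, -0.016, 1.0, -0.001]
ft_force: [-0.4, 0.1, 0.2]
grip_width: 1.0
```

```bash
python3 to.py .613 -.21 .179 91.3
```

```text
t 3.6167 pos [ 0.6151 -0.2074  0.184 ] yang 91.89 z [ 0.005 -0.003 -1.   ] F [-0.4  0.1  0.2] q [-0.32  0.41  0.04  1.2  -0.   -0.36] grip 0.9998158811754982
shift cm [ 0.22 -0.25  0.5 ] rot deg [-0.15  0.27  0.59]
```

play_rows --moves "1 0.1 -0.3 0.5 0 0.2 0.5;1 0 0 0 0 0 0;0 0 0 0 0 0 0;-0.6 0 0 0 0 0 0;-1 0 0 0 0 0 0;-1 0 0 0 0 0 0;-1 0 0 0 0 0 0;-1 0 0 0 0 0 0" --squeeze 50

```text
clock: 4.28
tool_pos: [0.6181, -0.2116, 0.1859]
orientation: [0.005, -0.012, 1.0, -0.003]
ft_force: [0.3, 0.3, -0.1]
grip_width: 0.142
```

```bash
python3 to.py .614 -.21 .179 91.3
```

```text
t 4.2833 pos [ 0.6181 -0.2116  0.1859] yang 91.39 z [ 0.009 -0.005 -1.   ] F [ 0.3  0.3 -0.1] q [-0.33  0.41  0.05  1.2  -0.   -0.35] grip 0.14207790137727977
shift cm [0.41 0.17 0.69] rot deg [-0.32  0.52  0.09]
```

play_rows --moves "-1 0 0.05 0 0 0 -5;-1 0 0.05 0 0 0 -6;-1 0 0.05 0 0 0 -7;-1 0 0.05 0 0 0 -7"

```text
clock: 4.62
tool_pos: [0.6178, -0.2097, 0.1863]
orientation: [0.004, -0.234, 0.972, -0.004]
ft_force: [-0.5, 0.1, 0.2]
grip_width: 0.004
```

```bash
python3 to.py .614 -.21 .186 150
```

```text
t 4.6167 pos [ 0.6178 -0.2097  0.1863] yang 117.09 z [ 0.01  -0.006 -1.   ] F [-0.5  0.1  0.2] q [-0.33  0.41  0.05  1.2  -0.   -0.8 ] grip 0.004316526417192316
shift cm [0.35 0.15 0.02] rot deg [ -0.62   0.18 -32.91]
```

The gripper shut fully, so it missed the bar. I'll look.

```bash
python3 - <<'E'
from bar import *
im=bar("scene",.178,.208);im2=bar("top",.178,.208)
A=cv2.resize(im[110:310,60:260],(570,570));B=cv2.resize(im2[120:310,330:500],None,fx=3,fy=3)[:570]
cv2.imwrite("pics/e.png",cv2.resize(np.hstack([A[:570],B])[:,:,::-1],(790,416)))
for c in("scene","top"):
    for r in landmark_of("mast_bar",c):print(c,r)
E
```

```text
scene 487 rect ((616.2567138671875, -209.56900024414062), (109.0646743774414, 14.416792869567871), 1.2367759943008423) mean [ 0.63445771 -0.20609151  0.19436571] ang 178.77427608636316 z [0.18419378 0.19690678 0.20015425]
top 449 rect ((612.10205078125, -212.08309936523438), (107.9410400390625, 15.256819725036621), 1.4840176105499268) mean [ 0.60735066 -0.2093924   0.19769056] ang 2.617148327644827 z [0.18901623 0.19955861 0.20187619]
scene {'centre': [137.4, 258.6], 'score': 0.86}
scene {'centre': [140.9, 184.6], 'score': 0.79}
top {'centre': [414.2, 217.8], 'score': 0.58}
top {'centre': [406.7, 129.2], 'score': 0.55}
```

View pics/e.png

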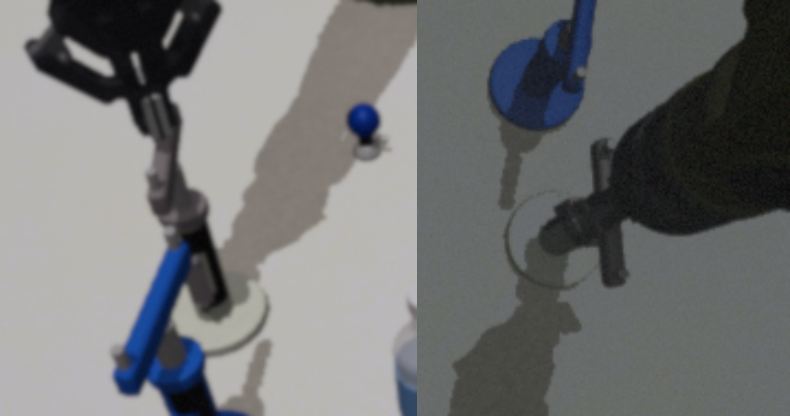

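The shut fingers sit over or behind the bar rather than around it (scene crop (155,125)), and the bar hasn't moved. I'll locate the fingers from depth and check the pose.

```bash
python3 - <<'E'
from h import *
for c in("scene","top"):
    im,d=camera(c);W=world(c,d)
    m=(d>0)&(W[...,2]>.202)&(W[...,2]<.40)&(np.hypot(W[...,0]-.6,W[...,1]+.2)<.12)
    f=W[m]
    for lo in np.arange(.20,.30,.01):
        k=f[(f[:,2]>=lo)&(f[:,2]<lo+.01)]
        if len(k):print(c,lo.round(2),len(k),np.median(k,0).round(3),k.min(0).round(3),k.max(0).round(3))
    if c=="scene": save("f.png",im[120:240,100:200],5)
s=status.sense();print(s["tool_pos"],s["q"])
E
```

```text
scene 0.2 39 [ 0.665 -0.205  0.207] [ 0.66  -0.212  0.203] [ 0.72  -0.187  0.21 ]
scene 0.21 80 [ 0.662 -0.205  0.215] [ 0.567 -0.214  0.21 ] [ 0.719 -0.187  0.22 ]
scene 0.22 114 [ 0.627 -0.205  0.225] [ 0.617 -0.221  0.22 ] [ 0.631 -0.193  0.23 ]
scene 0.23 116 [ 0.626 -0.205  0.235] [ 0.616 -0.223  0.23 ] [ 0.631 -0.193  0.24 ]
scene 0.24 121 [ 0.627 -0.206  0.245] [ 0.614 -0.223  0.24 ] [ 0.63  -0.193  0.25 ]
scene 0.25 158 [ 0.626 -0.206  0.257] [ 0.607 -0.23   0.25 ] [ 0.64  -0.178  0.26 ]
scene 0.26 394 [ 0.624 -0.207  0.266] [ 0.595 -0.236  0.26 ] [ 0.644 -0.169  0.27 ]
scene 0.27 368 [ 0.623 -0.201  0.274] [ 0.592 -0.244  0.27 ] [ 0.648 -0.162  0.28 ]
scene 0.28 405 [ 0.627 -0.197  0.285] [ 0.589 -0.25   0.28 ] [ 0.652 -0.155  0.29 ]
scene 0.29 470 [ 0.628 -0.204  0.295] [ 0.593 -0.258  0.29 ] [ 0.655 -0.149  0.3  ]
top 0.2 59 [ 0.639 -0.21   0.203] [ 0.562 -0.216  0.202] [ 0.717 -0.189  0.21 ]
top 0.21 67 [ 0.658 -0.21   0.216] [ 0.562 -0.216  0.21 ] [ 0.718 -0.189  0.219]
top 0.26 8 [ 0.611 -0.185  0.267] [ 0.592 -0.195  0.265] [ 0.617 -0.18   0.268]
top 0.27 15 [ 0.609 -0.186  0.277] [ 0.592 -0.203  0.27 ] [ 0.621 -0.179  0.28 ]
top 0.28 34 [ 0.602 -0.181  0.285] [ 0.59  -0.203  0.28 ] [ 0.624 -0.168  0.289]
top 0.29 15 [ 0.6   -0.168  0.299] [ 0.585 -0.177  0.296] [ 0.607 -0.159  0.3  ]
[ 0.61778904 -0.20974458  0.18619856] [-0.32610561  0.41031629  0.04866607  1.19831509 -0.00217448 -0.79031153]
```

View pics/f.png

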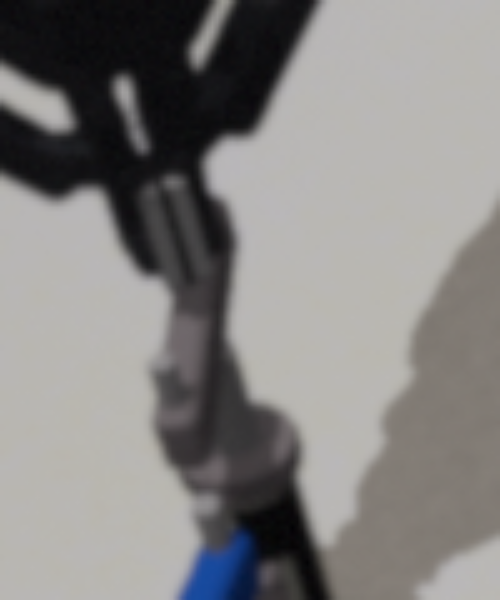

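Depth puts the shut fingertips at z≈0.218, about 43 mm higher than the reported TCP implies (0.175), while x and y agree. The fingers therefore closed above the bar. I'll trust the camera: reopen, turn back, then descend about 49 mm while watching force.

play_rows --moves "1 0 0 0 0 0 6.5;1 0 0 0 0 0 6.5;1 0 0 0 0 0 6.5;1 0 0 0 0 0 6.3;1 0 0 0 0 0 0;1 0 0 0 0 0 0;1 0 0 0 0 0 0;1 0 0 0 0 0 0"

```text
clock: 5.58
tool_pos: [0.6177, -0.21, 0.1861]
orientation: [0.005, 0.006, 1.0, -0.003]
ft_force: [-1.1, -0.4, -0.4]
grip_width: 0.999
```

```bash
python3 to.py .614 -.21 .137 91.3
```

```text
t 5.5833 pos [ 0.6177 -0.21    0.1861] yang 89.32 z [ 0.009 -0.006 -1.   ] F [-1.1 -0.4 -0.4] q [-0.33  0.41  0.05  1.2  -0.   -0.31] grip 0.9988530618313829
shift cm [0.42 0.02 4.91] rot deg [-0.32  0.54 -1.98]
```

play_rows --moves "1 0.2 0 1.2 -0.3 0.5 -2;1 0 0 1.2 0 0 0;1 0 0 0.8 0 0 0;1 0 0 0 0 0 0"

```text
clock: 5.92
tool_pos: [0.6165, -0.2102, 0.153]
orientation: [0.001, -0.013, 1.0, -0.0]
ft_force: [-0.1, -0.5, -0.7]
grip_width: 1.001
```

```bash
python3 to.py .614 -.21 .137 91.3; python3 - <<'E'
from h import *
im,d=camera("scene");W=world("scene",d)
dark=im.max(2)<60
m=(d>0)&dark&(W[...,2]>.1)&(np.hypot(W[...,0]-.61,W[...,1]+.21)<.09)
f=W[m];print(len(f))
for s,n in((f[:,1]<-.225,"R"),(f[:,1]>-.195,"L")):
    k=f[s];print(n,np.percentile(k[:,2],[0,1,3,10]).round(3),k[np.argsort(k[:,2])[:40]].mean(0).round(3))
save("g.png",im[90:290,60:260],3)
E
```

```text
t 5.9167 pos [ 0.6165 -0.2102  0.153 ] yang 91.53 z [ 0.002 -0.001 -1.   ] F [-0.1 -0.5 -0.7] q [-0.33  0.43  0.    1.14 -0.   -0.36] grip 1.0010869530456963
shift cm [0.26 0.03 1.6 ] rot deg [-0.06  0.14  0.23]
11677
R [0.197 0.205 0.217 0.244] [ 0.621 -0.254  0.204]
L [0.101 0.214 0.242 0.259] [ 0.622 -0.175  0.166]
```

View pics/g.png

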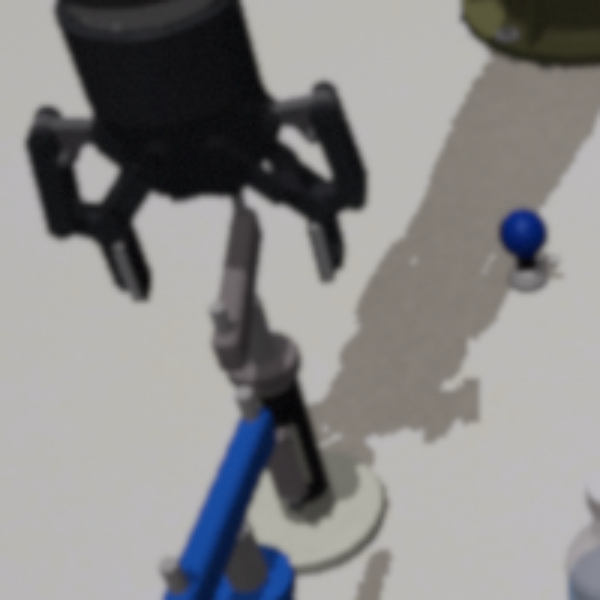

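Fingers straddle the bar: tips at crop (135,295) and (328,275), about z 0.198. I'll go down 17 mm more and close.

play_rows --moves "1 0.1 0 1 0 0 0;1 0 0 0.8 0 0 0;0 0 0 0 0 0 0;-1 0 0 0 0 0 0;-1 0 0 0 0 0 0;-1 0 0 0 0 0 0;-1 0 0 0 0 0 0;-1 0 0 0 0 0 0" --squeeze 50

```text
clock: 6.63
tool_pos: [0.6162, -0.2107, 0.1351]
orientation: [0.002, -0.013, 1.0, -0.001]
ft_force: [0.4, -1.5, -4.4]
grip_width: 0.184
```

play_rows --moves "-1 0 0 0 0 0 0;-1 0 0 0 0 0 0;-1 0 0 0 0 0 0"

```text
clock: 6.88
tool_pos: [0.6161, -0.2108, 0.135]
orientation: [0.002, -0.013, 1.0, -0.001]
ft_force: [0.2, -0.2, -0.4]
grip_width: 0.186
```

```bash
python3 to.py .614 -.21 .137 91.3
```

```text
t 6.8833 pos [ 0.6161 -0.2108  0.135 ] yang 91.49 z [ 0.004 -0.002 -1.   ] F [ 0.2 -0.2 -0.4] q [-0.33  0.44 -0.03  1.1  -0.   -0.36] grip 0.18595317335675807
shift cm [ 0.21  0.09 -0.2 ] rot deg [-0.14  0.23  0.19]
```

Stable grip at about 15 mm. Now the CCW turn, about 52°.

play_rows --moves "-1 0 0.02 0 0 0 -4;-1 0 0.02 0 0 0 -6;-1 0 0.02 0 0 0 -7;-1 0 0.02 0 0 0 -7"

```text
clock: 7.22
tool_pos: [0.6159, -0.2099, 0.135]
orientation: [0.002, -0.226, 0.974, -0.001]
ft_force: [0.1, -0.3, -1.7]
grip_width: 0.188
```

play_rows --moves "-1 0 0.02 0 0 0 -7;-1 0 0.02 0 0 0 -7;-1 0 0.02 0 0 0 -7;-1 0 0 0 0 0 -7;-1 0 0 0 0 0 0"

```text
clock: 7.63
tool_pos: [0.6151, -0.209, 0.135]
orientation: [0.001, -0.462, 0.887, -0.001]
ft_force: [0.8, -0.2, -1.9]
grip_width: 0.186
```

```bash
python3 to.py .614 -.21 .205 145;python3 - <<'E'
from bar import *
bar("scene",.178,.208);bar("top",.178,.208)
print(status.sense()["torque"])
E
```

```text
t 7.6333 pos [ 0.6151 -0.209   0.135 ] yang 145.0 z [ 0.003 -0.001 -1.   ] F [ 0.8 -0.2 -1.9] q [-0.33  0.44 -0.03  1.1   0.   -1.29] grip 0.18648173962864154
shift cm [ 0.14  0.01 -7.  ] rot deg [-0.18  0.07 -0.  ]
scene 776 rect ((618.5252685546875, -206.1560516357422), (87.3728256225586, 63.74296188354492), 89.92871856689453) mean [ 0.62839972 -0.19596419  0.19461398] ang 55.88923124325032 z [0.18335013 0.19640798 0.20422085]
top 300 rect ((605.7670288085938, -206.3370819091797), (109.28951263427734, 27.67037010192871), 51.14100646972656) mean [ 0.62006382 -0.19488827  0.19679962] ang 53.001533033569956 z [0.18697276 0.19912979 0.20201881]
[-0.02334142  0.06779887  0.09556553]
```

The bar turned with the gripper to about 54°. Now I'll pull it up 69 mm.

play_rows --moves "-1 0 0 -0.6 0 0 0;-1 0 0 -1.2 0 0 0;-1 0 0 -1.4 0 0 0;-1 0 0 -1.4 0 0 0;-1 0 0 -1.2 0 0 0;-1 0 0 -0.8 0 0 0;-1 0 0 0 0 0 0"

```text
clock: 8.32
tool_pos: [0.6152, -0.209, 0.201]
orientation: [-0.0, -0.453, 0.891, 0.0]
ft_force: [-1.2, -0.9, -0.6]
grip_width: 0.186
```

```bash
python3 to.py .615 -.209 .204 145;python3 - <<'E'
from bar import *
bar("scene",.245,.28,c=(.615,-.21),rad=.06);bar("top",.24,.28,c=(.615,-.21),rad=.06)
E
```

```text
t 8.3167 pos [ 0.6152 -0.209   0.201 ] yang 143.88 z [-0.  0. -1.] F [-1.2 -0.9 -0.6] q [-0.33  0.41  0.08  1.24 -0.   -1.27] grip 0.18578096183954407
shift cm [ 0.01  0.02 -0.3 ] rot deg [ 0.01 -0.01 -1.12]
scene 1188 rect ((617.2993774414062, -208.18716430664062), (73.44957733154297, 87.35031127929688), 3.97064208984375) mean [ 0.62738495 -0.19758895  0.26444295] ang 55.76312638514126 z [0.25058579 0.26478461 0.27775585]
top 454 rect ((600.4898071289062, -200.86126708984375), (108.94261169433594, 43.848548889160156), 49.02464294433594) mean [ 0.61701319 -0.19834444  0.26324238] ang 52.621144577833846 z [0.25255655 0.26515576 0.26896008]
```

play_rows --moves "-1 0 0 -0.4 0 0 0;-1 0 0 0 0 0 0;-1 0 -0.02 0 0 0 7;-1 0 -0.02 0 0 0 7;-1 0 -0.02 0 0 0 7;-1 0 -0.02 0 0 0 7;-1 0 -0.02 0 0 0 7;-1 0 -0.02 0 0 0 7"

```text
clock: 9.08
tool_pos: [0.6159, -0.2104, 0.2044]
orientation: [0.0, -0.094, 0.996, -0.001]
ft_force: [0.2, -0.9, -1.1]
grip_width: 0.185
```

```bash
python3 to.py .615 -.209 .205 89;python3 -c "
from h import *
print(status.sense()['torque'])"
```

```text
t 9.0833 pos [ 0.6159 -0.2104  0.2044] yang 100.81 z [ 0.001 -0.001 -1.   ] F [ 0.2 -0.9 -1.1] q [-0.33  0.41  0.09  1.25 -0.   -0.52] grip 0.18497333499423918
shift cm [ 0.06  0.15 -0.06] rot deg [-0.06  0.03 11.81]
[-0.12688692 -0.06601584  0.0812744 ]
```

play_rows --moves "-1 0 0 0 0 0 5;-1 0 0 0 0 0 4;-1 0 0 0 0 0 3;-1 0 0 0 0 0 0"

```text
clock: 9.42
tool_pos: [0.616, -0.2109, 0.2044]
orientation: [0.001, 0.019, 1.0, -0.001]
ft_force: [-0.3, -0.6, -1.8]
grip_width: 0.183
```

```bash
python3 to.py .615 -.209 .205 86;python3 -c "
from h import *
print(status.sense()['torque'])"
```

```text
t 9.4167 pos [ 0.616  -0.2109  0.2044] yang 87.85 z [ 0.001 -0.002 -1.   ] F [-0.3 -0.6 -1.8] q [-0.33  0.41  0.09  1.25 -0.   -0.29] grip 0.18338842168196384
shift cm [ 0.11  0.19 -0.06] rot deg [-0.12  0.07  1.85]
[-0.07288627 -0.10332369  0.03590947]
```

play_rows --moves "-1 0 0 0 0 0 2.5;-1 0 0 0 0 0 2;-1 0 0 0 0 0 0"

```text
clock: 9.67
tool_pos: [0.616, -0.2111, 0.2044]
orientation: [0.001, 0.057, 0.998, -0.001]
ft_force: [0.1, -1.6, -1.9]
grip_width: 0.188
```

```bash
python3 to.py .615 -.209 .205 86;python3 -c "
from h import *
print(status.sense()['torque'])"
```

```text
t 9.6667 pos [ 0.616  -0.2111  0.2044] yang 83.47 z [ 0.001 -0.003 -1.   ] F [ 0.1 -1.6 -1.9] q [-0.33  0.41  0.09  1.25 -0.   -0.22] grip 0.18775358526328886
shift cm [ 0.12  0.2  -0.06] rot deg [-0.14  0.1  -2.53]
[-0.11294063 -0.10016069  0.38742277]
```

Moment about z has jumped to 0.39 N m, so the stop is being felt. One more small push should confirm it.

play_rows --moves "-1 0 0 0 0 0 2;-1 0 0 0 0 0 0"

```text
clock: 9.83
tool_pos: [0.6153, -0.2112, 0.2045]
orientation: [0.0, 0.073, 0.997, -0.002]
ft_force: [-1.8, -0.9, 0.4]
grip_width: 0.187
```

```bash
python3 to.py .615 -.209 .205 86;python3 - <<'E'
from bar import *
print(status.sense()['torque'])
bar("scene",.245,.272,c=(.615,-.21),rad=.06);bar("top",.25,.272,c=(.615,-.21),rad=.06)
E
```

```text
t 9.8333 pos [ 0.6153 -0.2112  0.2045] yang 81.65 z [ 0.    -0.003 -1.   ] F [-1.8 -0.9  0.4] q [-0.33  0.41  0.09  1.25 -0.   -0.18] grip 0.18691598475954568
shift cm [ 0.06  0.22 -0.05] rot deg [-0.17  0.04 -4.35]
[-0.10024391  0.49663682 -0.02633897]
scene 738 rect ((631.3348388671875, -213.86306762695312), (44.72837829589844, 71.16324615478516), 68.97783660888672) mean [ 0.63673742 -0.20679143  0.26209047] ang 178.27829218566816 z [0.25105454 0.26436706 0.26922275]
top 433 rect ((611.52099609375, -203.88299560546875), (108.59725189208984, 27.259620666503906), 2.9353482723236084) mean [ 0.5945663  -0.20796213  0.26557319] ang 1.2159772133364584 z [0.25517369 0.26811866 0.27070388]
```

Release, back off upwards, then measure.

play_rows --moves "-0.5 0 0 0 0 0 0;0 0 0 0 0 0 0;1 0 0 0 0 0 0;1 0 0 0 0 0 0;1 0 0 0 0 0 0;1 0 0 0 0 0 0;1 0 0 0 0 0 0"

```text
clock: 10.52
tool_pos: [0.6171, -0.2108, 0.2055]
orientation: [0.002, 0.07, 0.998, -0.001]
ft_force: [-0.0, 0.6, 0.3]
grip_width: 0.998
```

play_rows --moves "1 0 0 -2 0 0 0;1 0 0 -3 0 0 0;1 0 0 -3 0 0 0;1 0 0 0 0 0 0"

```text
clock: 10.85
tool_pos: [0.6149, -0.2098, 0.2857]
orientation: [-0.001, 0.07, 0.998, -0.0]
ft_force: [-0.7, -0.5, 1.5]
grip_width: 1.003
```

play_rows --moves "1 3 0 0 0 0 0;1 4 0 0 0 0 0;1 4 0 0 0 0 0;1 4 0 0 0 0 0;1 0 0 0 0 0 0"

```text
clock: 11.27
tool_pos: [0.4625, -0.1878, 0.2818]
orientation: [-0.001, 0.069, 0.998, 0.0]
ft_force: [0.0, -0.2, 0.5]
grip_width: 0.997
```

```bash
python3 to.py .615 -.209 .205 86;python3 - <<'E'
from bar import *
a=bar("scene",.245,.275,c=(.615,-.21),rad=.08);b=bar("top",.25,.275,c=(.615,-.21),rad=.08)
bar("top",.235,.275,c=(.56,.2),rad=.08)
A=cv2.resize(a,(400,300));B=cv2.resize(b,(400,300));save("i.png",np.hstack([A,B]))
E
```

```text
t 11.2667 pos [ 0.4625 -0.1878  0.2818] yang 82.11 z [-0.003  0.001 -1.   ] F [ 0.  -0.2  0.5] q [-0.39  0.1  -0.13  1.34 -0.   -0.25] grip 0.9970431731226357
shift cm [-1.542e+01 -1.000e-02  7.630e+00] rot deg [ 0.02 -0.16 -3.89]
scene 746 rect ((615.5693359375, -208.9638671875), (15.149237632751465, 109.2301254272461), 88.71196746826172) mean [ 0.62466608 -0.20697987  0.26382035] ang 178.63349738188302 z [0.25335744 0.26679845 0.26953064]
top 850 rect ((612.03759765625, -211.66433715820312), (15.234545707702637, 108.78266906738281), 89.78147888183594) mean [ 0.6109062  -0.20954657  0.26699993] ang 179.3545262744698 z [0.25823028 0.268919   0.27109124]
top 695 rect ((529.3841552734375, 179.0162811279297), (86.45648193359375, 16.836719512939453), 24.618356704711914) mean [0.52672966 0.17643903 0.26829353] ang 24.03561651030458 z [0.25868142 0.27092055 0.27306041]
```

View pics/i.png

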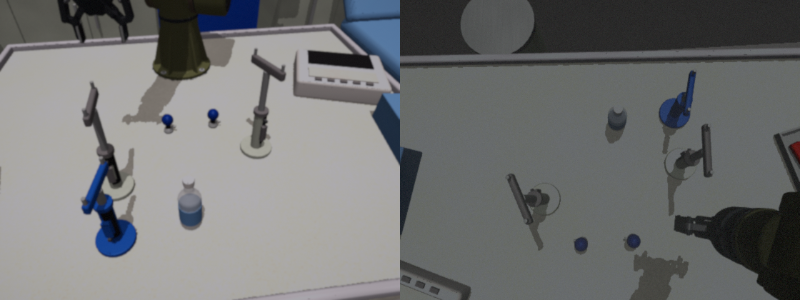

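The bar rose about 70 mm and sits about 2.4° clockwise of its starting angle. The gripper turned about 10° past its starting angle, so the pads slipped against the locked stop. The arm is clear, so I'll hand in.

```bash
python3 -c "
from h import *
print(env.finish_job())"
```

```text
the job is handed in; nothing more can be done
None
```

The stowed grey mast is unlocked, raised and turned back to its clockwise stop. The gripper is open and clear, and I handed the job in at about 11.5 s of the 40 s limit.

**Raised:** the last pictures show the bar about 70 mm higher than at the start. With the 0–4 mm it started out, the slide is about 0.070–0.074, inside the upper notch (0.064–0.080).

**Locked:** the bar ended about 2–2.5° clockwise of where it began. The gripper turned about 10° clockwise past its own starting angle, so the pads slipped once the bar stopped. The moment rose to 0.39 N m at the stop, but a later reading about z was near zero. I took that as the pads slipping.

**Raised mast and blue look-alike:** I didn't touch either of them, and both look unmoved in the last picture. I did not measure the tall mast's position before and after.

**Disagreement:** my first grasp closed on air above the bar. Depth images put the fingertips about 43 mm higher than the reported tool position implied, while x and y agreed. I went by the camera, and the second grasp held. I did not find the cause of the difference.

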